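# Twist off a lid of unknown hand and hold it up

### The arm

A 6-joint arm with a two-finger parallel gripper is mounted at the origin on a cart in front of the work surface, level with it; the furniture and walls round the work are solid. World frame = base frame: x ahead of the robot, y to its left, z up, the work surface at z = 0. Lengths are in m, angles in degrees, forces in N, time in s.
With the tool pointing down it reaches from about 0.35 to 0.775 m from the base axis. Payload 5.5 kg.
Tool frame: the origin (TCP) lies at the very end of the fingers, on their centre line; the grasp point (between the pads) lies 19 mm behind it; x points along the fingers, z is the direction in which the jaws open and shut, and the axes are right-handed (so a half turn about x gives the same grasp; the last joint's range is limited). The gripper opens to 85 mm and grips with 20 to 120 N. Pads are 22 mm wide; open, the fingers measure 114 mm over their backs; the gripper's body (76 mm by 85 mm) begins 54 mm behind the grasp point. The pads swing forward as they close: fully open they stand 13 mm farther back than shut.
Start: joints at [66.773, 17.945, 2.641, 74.691, 0, 82.002], TCP at [0.151, 0.555, 0.231] pointing down, gripper open.
Joint ranges: [-158.12, 158.12], [-49.38, 96.58], [-58.88, 72.47], [-126.05, 133.96], [-84.25, 85.87], [-180, 180]. Speed limits (degrees/s): [147.25, 147.25, 180, 180, 180, 180].

### API

Orientations are given as a 3x3 rotation matrix whose columns are the frame's x, y, z axes.
In Python, from bench import robot gives the robot as it stands. The module is installed in compiled form; this text tells all that it offers.
- The arm moves only by the tool arm_command, never from a script. Its argument "rows" is a list of rows, each an object of numbers: "jaw": the opening, from -1 (shut) to 1 (fully open); "dx", "dy", "dz": the shift along the tool's x, y, z in units of 50 mm (1.0 is 50 mm); "ax", "ay", "az": the turn, a rotation vector about the tool's x, y, z in units of 6 degrees (1.0 is 6 degrees). A call has 1 to 20 rows; each row is the pose to reach, as a shift and turn from the pose commanded when the call began, along the tool's axes at that moment; what a row does not reach only later rows make up. A row lasts 1/10 s, in which the tool goes at most 50 mm and 8.59 degrees, less where a joint would pass 70% of its speed; a pose out of reach is approached as far as the arm can. A call with a gripper value outside its range is refused whole. The fingers move at their own pace and stop on an object; "squeeze" is the grip in N (left out, the last holds). Time passes only in rows, so rows that repeat a pose let the fingers close. It gives the time, the measured TCP pose, the force and the opening at its end, in the units of the state.
- robot.get_state(): the state, without advancing time (a new reading comes with each control period).
- robot.snapshot(name): name is "scene" or "top"; returns a dict with "image" (384x512x3 uint8, blue, green, red), "z_map" (384x512 float32, m along the optical axis (not along the pixel's ray), 0 where there is no reading), "vfov" (degrees; the focal length in pixels is half the picture's height over the tangent of half this angle, whatever the lens; pixels are square), "cx", "cy" (the principal point, pixels), "extrinsics" (4x4, takes a point from camera to world coordinates). Camera axes: x right, y up, looking along -z (the intrinsics and any distortion apply to the point x, -y, -z); pixel columns grow to the right and rows downward; lengths in m; the calibration is good to about 2 mm. A picture is of the moment at which its call begins.
- robot.finish_job(): hands the job in, once; it reports no verdict.
Trained networks look in the newest picture that a camera, given by its name, has taken for a name from the list of things; names that differ only in an ending like _2 or _b are one class to them, and where a whole thing is asked for, a point or a joint stands for the part that bears it (a point fixed in the world has none). Each returns a list of dicts, best first, with "p" (0 to 1); they miss things now and then, are a little off and sometimes report something else, mostly with a low value. They report only what shows in the picture. A call takes as long as a camera call. They do not tell look-alikes from the thing itself.
- robot.find_in(label, camera): "extent" ([centre column, centre row, width, height] in pixels, round what is visible of it).
The state is a dict: "time_s": time; "qpos": joint angles; "joint_vel": joint speeds; "effort": joint torques, N m; "tool_pos": TCP position; "tool_rot": TCP orientation; "ft_force": force on the tool from outside, world axes, zero at the start; "ft_torque": the same for the moment, N m; "grip_width": opening from 0.0 (shut) to 1.0 (fully open).
Only numpy, scipy, OpenCV 4.12 (cv2) and the standard library are available. Lean on these libraries where they do the work, as an engineer would, in place of code of your own. Each camera call takes 0.05 s, during which the arm holds its last target. There are 200 camera calls.

### The job

Take the lid off the square storage jar: it is a twist-lock lid that may open either clockwise or anticlockwise, so try one way and, if it is blocked, the other, and turn it until it unlocks before you lift. Finish still holding the lid level in the gripper, at least a hand's width (10 cm) straight above its jar; do not put it down or let go. Leave the round jar's lid on and do not disturb the things around.

Things in the scene. Friction and masses are not known exactly. Their poses are not given: they have to be found in the camera images.
- jar_square: The jar to open: white ceramic, square body 84x84 mm, 90 mm high to its flat shoulder, fixed in a wooden rack (260x104 mm, rim 26 mm high) screwed to the worktop; it cannot move. Origin: centre of its underside, 12 mm above the worktop; z up. The two jars stand 140 mm apart in either order. A neck 22 mm high stands on the shoulder under the lid.
- jar_round: The other jar, to be left closed: white ceramic, round body 84 mm in diameter, otherwise the same size, with the same kind of lid, held in the same rack. Origin: centre of its underside; z up.
- lid_square: Lid of the square jar, pale wood, loose, about 0.1 kg: a round cap 62 mm in diameter and 26 mm high with a straight grip bar across its top. Origin: on its axis in the plane of its lower edge, 92 mm above the jar's origin when closed. z up; the bar runs along the lid's y axis. Closed, the lid's axes agree with the jar's within 3 degrees. Once unlocked it is clear of the neck after 22 mm of lift.
- lid_square_grip (a point): Centre of the grip bar of the square jar's lid, 40 mm above the lid's origin. The bar is 16 mm thick (lid x), 52 mm long (lid y) and stands 28 mm above the flat top of the cap; this point is 14 mm above that top. Axes as the lid.
- lid_square_lock (a point): Point on the lid's axis at its lower edge, where the twist lock is. Lugs hold the lid down until it has turned 60 degrees the right way (52 to 68 will do; a firm stop ends the turn at 68). The other way a firm stop comes after 2 to 8 degrees. Between the stops it turns almost freely. Which way opens is unmarked, changes from start to start and is opposite on the two jars.
- lid_round: Lid of the round jar, the same as the other lid; must stay on. Origin: on its axis in the plane of its lower edge.
- mug: Dark mug, about 88x126x106 mm, a bystander, left of the rack. Origin: centre of its underside.
- garlic: Garlic bulb, about 50 mm, a bystander behind the rack. Origin: underside.
- salt_shaker: Salt shaker, 44 mm wide, 90 mm high, a bystander behind the rack. Origin: underside.
- tuna: Flat round tin, 86 mm wide, 40 mm high, a bystander right of the rack near the front edge. Origin: underside.
Mind the look-alikes: they are no part of the job. What is shaped like the lid_square but pink or purple is not meant. Leave any purple look-alike of the lid_round alone.

How it is judged (in metres and radians):
On the way:
1. the square jar's lid is turned to its unlocked position while still seated on the jar (angle between the x axis of lid_square and the x axis of jar_square, either way round above 0.8 rad and z of lid_square in the frame of jar_square below 0.098 m), for 0.1 s.
At the end, for the whole second after the job is handed in: The square jar's lid is held still in the fingers, its lower edge at least 90 mm above its closed height, within 60 mm sideways of the jar's axis, level within 0.3 rad; the round jar's lid is still seated (within 6 mm) and no bystander has moved 30 mm (z of lid_square in the frame of jar_square above 0.182 m and horizontal distance between lid_square and jar_square below 0.06 m and angle between lid_square's own z axis and vertical below 0.3 rad and contact force between lid_square and the fingers above 1 N and linear speed of lid_square below 0.03 m/s and distance between lid_round and jar_round below 0.098 m and distance of each of mug, garlic, salt_shaker, tuna from where it was at the start of the episode below 0.03 m); the arm keeps its last pose, push and grip.
It fails at once if the round jar's lid is lifted or wrenched (distance of lid_round from where it was at the start of the episode above 0.015 m).
It fails at once if a bystander is knocked over or pushed away (distance of any of mug, garlic, salt_shaker, tuna from where it was at the start of the episode above 0.03 m).
It also fails if it takes over 42 s, if anything falls off the work surface, if the arm or the gripper's body presses on something with over 40 N, if the wrist force passes 120 N, or if a joint passes its speed limit or range.

## Working session

There is one attempt and no reset: what is moved stays moved. The work goes in short steps, Python scripts to look and compute and a tool call to move; the robot and the scene stay as the last step left them, time stands still between calls to the robot, and variables do not carry over. Pictures are saved under pics/ and viewed, about 8 in all and at most 12, crops included, and the job is handed in when it is done.

Besides the shell and the picture viewer there is one more tool, called after "Call:" as name([rows], argument=value, ...), one row to a line, values as JSON. arm_command: Moves the arm, as the interface text tells. Its arguments: {"type":"object","properties":{"rows":{"type":"array","items":{"type":"object","properties":{"jaw":{"type":"number"},"dx":{"type":"number"},"dy":{"type":"number"},"dz":{"type":"number"},"ax":{"type":"number"},"ay":{"type":"number"},"az":{"type":"number"}}}},"squeeze":{"type":"number"}},"required":["rows"]}

```bash
mkdir -p pics
cat > h.py <<'E'
import numpy as np, cv2
from bench import robot
def world(s,px=None):
    z=s["z_map"];H,W=z.shape
    f=H/2/np.tan(np.radians(s["vfov"])/2)
    v,u=np.mgrid[:H,:W]
    P=np.stack([(u-s["cx"])/f*z,-(v-s["cy"])/f*z,-z],-1)
    E=np.array(s["extrinsics"]);return P@E[:3,:3].T+E[:3,3]
E
python3 - <<'E'
from h import *
st=robot.get_state();print(st)
for c in("scene","top"):
    s=robot.snapshot(c);cv2.imwrite(f"pics/{c}0.png",s["image"]);W=world(s)
    print(c,s["vfov"],s["cx"],s["cy"],np.round(s["extrinsics"],3).tolist(),[k for k in s])
    np.savez(f"{c}0.npz",W=W,z=s["z_map"],im=s["image"])
    for n in("jar_square","lid_square","jar_round","lid_round","mug","garlic","salt_shaker","tuna"):
        for d in robot.find_in(n,c)[:3]:
            x,y,w,h=d["extent"];print(n,round(d["p"],2),np.round(d["extent"]),np.round(W[int(np.clip(y,0,383)),int(np.clip(x,0,511))],3))
E
```

```text
{'time_s': 0.0, 'qpos': array([ 6.67715508e+01,  1.79912666e+01,  2.57834442e+00,  7.46897065e+01,
       -8.57404236e-04,  8.20005877e+01]), 'joint_vel': array([ 0.01029347,  0.07480692, -0.00659398,  0.04412534,  0.02922013,
       -0.00322939]), 'effort': array([-4.48649007e-05, -4.80628288e+01,  2.98532206e+01,  1.91841857e-02,
       -3.31336578e-04, -7.66178971e-06]), 'tool_pos': array([0.15086625, 0.55434447, 0.23041403]), 'tool_rot': array([[-6.92697317e-04, -9.64883418e-01,  2.62677576e-01],
       [-1.65191289e-03,  2.62678385e-01,  9.64882033e-01],
       [-9.99998396e-01,  2.34450722e-04, -1.77585997e-03]]), 'ft_force': array([ 0.67388022, -0.35164629,  0.47649102]), 'ft_torque': array([ 0.00495881, -0.03030659,  0.06447462]), 'grip_width': 0.998966652390068}
scene 49.594713300660736 251.38622900046454 196.40963716723 [[0.425, 0.71, -0.561, -0.038], [-0.905, 0.341, -0.254, -0.028], [0.011, 0.616, 0.788, 0.958], [0.0, 0.0, 0.0, 1.0]] ['image', 'z_map', 'vfov', 'cx', 'cy', 'extrinsics']
jar_square 0.81 [260. 248.  44.  41.] [0.439 0.163 0.101]
lid_square 0.8 [280. 215.  22.
[... 676 characters left out ...]
209], [0.0, 0.0, 0.0, 1.0]] ['image', 'z_map', 'vfov', 'cx', 'cy', 'extrinsics']
jar_square 0.57 [283. 219.  30.  32.] [0.48  0.188 0.159]
lid_square 0.81 [287. 223.  18.  20.] [0.468 0.173 0.158]
lid_square 0.74 [204. 207.  14.  20.] [0.524 0.442 0.055]
jar_round 0.74 [241. 219.  29.  26.] [0.482 0.314 0.154]
jar_round 0.68 [243. 219.  23.  18.] [0.482 0.308 0.159]
lid_round 0.61 [242. 220.  17.  21.] [0.476 0.311 0.156]
lid_round 0.49 [189. 181.  22.  15.] [0.611 0.491 0.052]
mug 0.98 [156. 235.  42.  32.] [0.43  0.605 0.024]
garlic 0.57 [309. 162.  13.  13.] [0.682 0.089 0.043]
salt_shaker 0.6 [240. 159.   9.  16.] [0.676 0.321 0.089]
tuna 0.68 [347. 232.  30.  25.] [ 0.448 -0.037  0.04 ]
```

```bash
python3 -c "
import cv2,numpy as np
cv2.imwrite('pics/both.png',cv2.resize(np.hstack([cv2.imread('pics/scene0.png'),cv2.imread('pics/top0.png')]),(800,300),interpolation=cv2.INTER_AREA))"
```

```text
(no output)
```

View pics/top0.png

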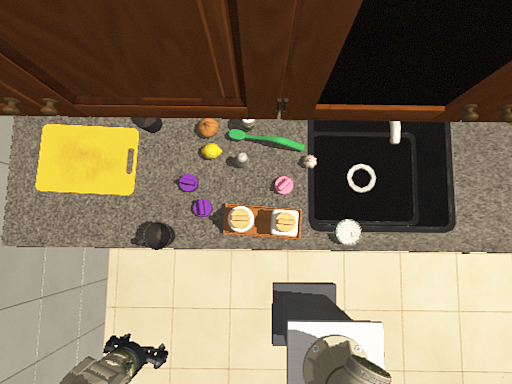

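View pics/scene0.png

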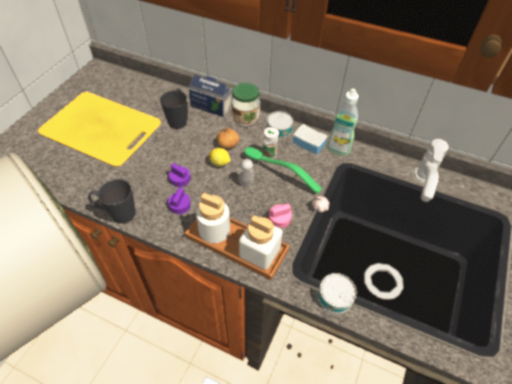

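```bash
cat > bar.py <<'E'
from h import *
def fit(W,lo,hi,c,r):
    m=(W[...,2]>lo)&(W[...,2]<hi)&(np.hypot(W[...,0]-c[0],W[...,1]-c[1])<r)
    p=W[m];
    if len(p)<5: return len(p),
    (cx,cy),(w,h),a=cv2.minAreaRect((p[:,:2]*1000).astype(np.float32))
    d=p[:,:2]-p[:,:2].mean(0);v=np.linalg.svd(d,full_matrices=False)[2][0]
    return len(p),np.round(p.mean(0),4),"rect",np.round([cx,cy,w,h,a],1),"pca yaw",round(np.degrees(np.arctan2(v[1],v[0]))%180,1),"z med",np.round(np.median(p[:,2]),3)
E
python3 - <<'E'
from bar import *
for c in("top","scene"):
    W=np.load(c+"0.npz")["W"]
    print(c)
    print(" bar",fit(W,.148,.175,(.47,.175),.05))
    print(" shoulder+",fit(W,.09,.175,(.47,.175),.075))
    print(" roundbar",fit(W,.148,.175,(.476,.311),.05))
    print(" rack",fit(W,.01,.175,(.475,.243),.16))
s=np.load("top0.npz")["im"];t=np.load("scene0.npz")["im"]
a=cv2.resize(s[190:250,215:315],(800,480),interpolation=cv2.INTER_CUBIC)
cv2.imwrite("pics/crop0.png",a)
E
```

```text
top
 bar (91, array([0.4737, 0.1756, 0.1582]), 'rect', array([473.9, 175.7,  49.2,  15.8,  84.9]), 'pca yaw', np.float64(84.2), 'z med', np.float64(0.158))
 shoulder+ (680, array([0.4728, 0.1764, 0.1187]), 'rect', array([474. , 174.5,  83.7,  83.9,  86. ]), 'pca yaw', np.float64(176.2), 'z med', np.float64(0.105))
 roundbar (92, array([0.4832, 0.3134, 0.1579]), 'rect', array([483.3, 313.7,  15.3,  48.1,   0.5]), 'pca yaw', np.float64(87.5), 'z med', np.float64(0.158))
 rack (2500, array([0.4863, 0.239 , 0.0701]), 'rect', array([526.8, 230.5, 279.8, 202. ,  86.1]), 'pca yaw', np.float64(95.8), 'z med', np.float64(0.057))
scene
 bar (152, array([0.4729, 0.177 , 0.1561]), 'rect', array([474.9, 177.4,  50.1,  16.6,  85.7]), 'pca yaw', np.float64(85.0), 'z med', np.float64(0.157))
 shoulder+ (1059, array([0.4617, 0.172 , 0.1187]), 'rect', array([474.1, 177.8,  84.3,  83.3,  86. ]), 'pca yaw', np.float64(117.4), 'z med', np.float64(0.114))
 roundbar (146, array([0.4828, 0.3157, 0.1555]), 'rect', array([484.1, 316.4,  51.4,  16.5,  89.8]), 'pca yaw', np.float64(89.4), 'z med', np.float64(0.156))
 rack (4615, array([0.4712, 0.2299, 0.0696]), 'rect', array([528.7, 244.4, 260.4, 204.2,  86.1]), 'pca yaw', np.float64(95.6), 'z med', np.float64(0.064))
```

View pics/crop0.png

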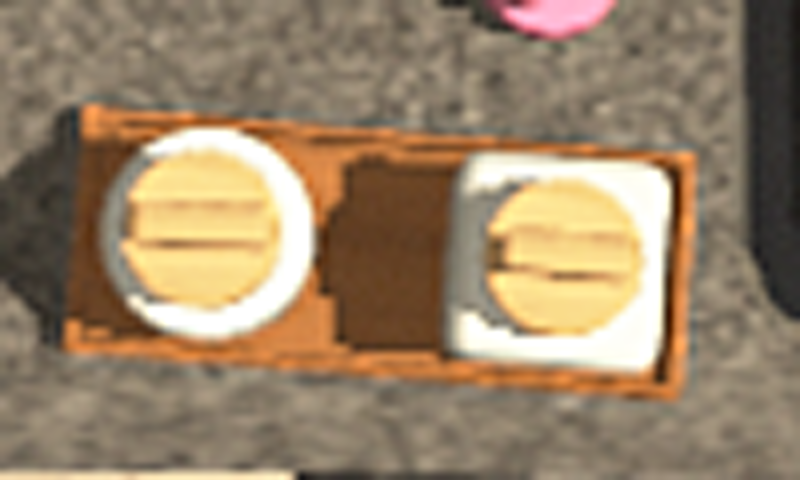

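Top view: the square jar is on the right at (285,222) and the round jar on the left at (241,219), both with wooden lids closed. The pink and purple look-alikes lie elsewhere. The bar is centred at about (0.474, 0.1765), with its top at 0.158 (expected 0.158) and a yaw of about 85°. I'm moving above it now.

Call:
arm_command([
  {"jaw": 1, "dy": -0.2, "dz": -0.14, "ax": -0.4},
  {"jaw": 1, "dy": -0.6, "dz": -0.41, "ax": -1.2},
  {"jaw": 1, "dy": -1.2, "dz": -0.8, "ax": -2.4},
  {"jaw": 1, "dy": -1.8, "dz": -1.2, "ax": -3.6},
  {"jaw": 1, "dy": -2.4, "dz": -1.63, "ax": -4.8},
  {"jaw": 1, "dy": -3.0, "dz": -2.04, "ax": -6.0},
  {"jaw": 1, "dy": -3.6, "dz": -2.45, "ax": -7.2},
  {"jaw": 1, "dy": -4.2, "dz": -2.86, "ax": -8.4},
  {"jaw": 1, "dy": -4.8, "dz": -3.26, "ax": -9.6},
  {"jaw": 1, "dy": -5.4, "dz": -3.67, "ax": -10.8},
  {"jaw": 1, "dy": -6.0, "dz": -4.08, "ax": -12.0},
  {"jaw": 1, "dy": -6.6, "dz": -4.49, "ax": -13.2},
  {"jaw": 1, "dy": -7.2, "dz": -4.9, "ax": -14.4},
  {"jaw": 1, "dy": -7.8, "dz": -5.3, "ax": -15.8},
  {"jaw": 1, "dy": -8.1, "dz": -5.5, "ax": -16.4},
  {"jaw": 1, "dy": -8.22, "dz": -5.59, "ax": -16.67},
  {"jaw": 1, "dy": -8.22, "dz": -5.59, "ax": -16.67},
  {"jaw": 1, "dy": -8.22, "dz": -5.59, "ax": -16.67},
  {"jaw": 1, "dy": -8.22, "dz": -5.59, "ax": -16.67},
], squeeze=50)

```text
validation failed for argument at $.ro...
```

```bash
cat > st.py <<'E'
from h import *
s=robot.get_state();R=s["tool_rot"]
print(s["time_s"],"q",np.round(s["qpos"],1),"p",np.round(s["tool_pos"],4),"yawz",round(np.degrees(np.arctan2(R[1,2],R[0,2])),2),"tilt",round(np.degrees(np.arccos(-R[2,0])),2),"F",np.round(s["ft_force"],1),"T",np.round(s["ft_torque"],2),"g",round(s["grip_width"],3))
E
python3 - <<'E'
import st
from h import *
d=np.array([.474,.1765,.133])-st.s["tool_pos"];print(d@st.R/.05, st.R.round(4).tolist())
E
```

```text
0.9 q [66.8 17.9  2.6 74.7 -0.  82. ] p [0.151  0.5549 0.2314] yawz 74.77 tilt 0.01 F [ 0.2  0.2 -0.3] T [ 0.02 -0.01  0.04] g 0.996
[ 1.9665037  -8.21979018 -5.60537369] [[0.0001, -0.9649, 0.2626], [0.0002, 0.2626, 0.9649], [-1.0, -0.0, 0.0002]]
```

Call:
arm_command([
  {"jaw": 1, "dx": 0, "dy": -0.2, "dz": -0.14, "ax": -0.4, "ay": 0, "az": 0},
  {"jaw": 1, "dx": 0, "dy": -0.6, "dz": -0.41, "ax": -1.2, "ay": 0, "az": 0},
], squeeze=50)

```text
time_s: 1.1
tool_pos: [0.1742, 0.5277, 0.2311]
tool_rot: [[-0.0, -0.991, 0.135], [0.0, 0.135, 0.991], [-1.0, 0.0, 0.0]]
ft_force: [1.2, 0.6, 0.6]
grip_width: 0.999
```

Call:
arm_command([
  {"jaw": 1, "dx": 0, "dy": -0.5, "dz": -0.44, "ax": -1.1, "ay": 0, "az": 0},
  {"jaw": 1, "dx": 0, "dy": -1.0, "dz": -0.88, "ax": -2.2, "ay": 0, "az": 0},
  {"jaw": 1, "dx": 0, "dy": -1.5, "dz": -1.33, "ax": -3.4, "ay": 0, "az": 0},
  {"jaw": 1, "dx": 0, "dy": -2.0, "dz": -1.77, "ax": -4.5, "ay": 0, "az": 0},
  {"jaw": 1, "dx": 0, "dy": -2.5, "dz": -2.2, "ax": -5.6, "ay": 0, "az": 0},
  {"jaw": 1, "dx": 0, "dy": -3.0, "dz": -2.65, "ax": -6.7, "ay": 0, "az": 0},
  {"jaw": 1, "dx": 0, "dy": -3.5, "dz": -3.1, "ax": -7.8, "ay": 0, "az": 0},
  {"jaw": 1, "dx": 0, "dy": -4.0, "dz": -3.54, "ax": -9.0, "ay": 0, "az": 0},
  {"jaw": 1, "dx": 0, "dy": -4.5, "dz": -3.98, "ax": -10.1, "ay": 0, "az": 0},
  {"jaw": 1, "dx": 0, "dy": -5.0, "dz": -4.42, "ax": -11.2, "ay": 0, "az": 0},
  {"jaw": 1, "dx": 0, "dy": -5.5, "dz": -4.86, "ax": -12.3, "ay": 0, "az": 0},
  {"jaw": 1, "dx": 0, "dy": -6.0, "dz": -5.3, "ax": -13.4, "ay": 0, "az": 0},
  {"jaw": 1, "dx": 0, "dy": -6.5, "dz": -5.75, "ax": -14.6, "ay": 0, "az": 0},
  {"jaw": 1, "dx": 0, "dy": -6.8, "dz": -6.0, "ax": -15.2, "ay": 0, "az": 0},
  {"jaw": 1, "dx": 0, "dy": -6.91, "dz": -6.11, "ax": -15.47, "ay": 0, "az": 0},
  {"jaw": 1, "dx": 0, "dy": -6.91, "dz": -6.11, "ax": -15.47, "ay": 0, "az": 0},
  {"jaw": 1, "dx": 0, "dy": -6.91, "dz": -6.11, "ax": -15.47, "ay": 0, "az": 0},
  {"jaw": 1, "dx": 0, "dy": -6.91, "dz": -6.11, "ax": -15.47, "ay": 0, "az": 0},
], squeeze=50)

```text
time_s: 2.9
tool_pos: [0.4736, 0.1769, 0.2314]
tool_rot: [[-0.0, -0.091, -0.996], [0.0, -0.996, 0.091], [-1.0, -0.0, 0.0]]
ft_force: [0.1, -0.7, 0.6]
grip_width: 0.996
```

Run:
```python
import st
from h import *
d=np.array([.474,.1765,.134])-st.s["tool_pos"];print(d@st.R/.05)
```

```text
2.9 q [ 11.4  10.2  -7.4  72.3   0.  -73.4] p [0.4736 0.1769 0.2314] yawz 174.8 tilt 0.01 F [ 0.1 -0.7  0.6] T [ 0.02  0.02 -0.03] g 0.996
[ 1.94734258  0.00739077 -0.00922219]
```

Call:
arm_command([
  {"jaw": 1, "dx": 0.2, "dy": 0, "dz": 0, "ax": 0, "ay": 0, "az": 0},
  {"jaw": 1, "dx": 0.5, "dy": 0, "dz": 0, "ax": 0, "ay": 0, "az": 0},
  {"jaw": 1, "dx": 0.8, "dy": 0, "dz": 0, "ax": 0, "ay": 0, "az": 0},
  {"jaw": 1, "dx": 1.1, "dy": 0, "dz": 0, "ax": 0, "ay": 0, "az": 0},
  {"jaw": 1, "dx": 1.4, "dy": 0, "dz": 0, "ax": 0, "ay": 0, "az": 0},
  {"jaw": 1, "dx": 1.65, "dy": 0, "dz": 0, "ax": 0, "ay": 0, "az": 0},
  {"jaw": 1, "dx": 1.8, "dy": 0, "dz": 0, "ax": 0, "ay": 0, "az": 0},
  {"jaw": 1, "dx": 1.9, "dy": 0, "dz": 0, "ax": 0, "ay": 0, "az": 0},
  {"jaw": 1, "dx": 1.94, "dy": 0, "dz": 0, "ax": 0, "ay": 0, "az": 0},
  {"jaw": 1, "dx": 1.94, "dy": 0, "dz": 0, "ax": 0, "ay": 0, "az": 0},
], squeeze=50)

```text
time_s: 3.9
tool_pos: [0.4742, 0.1765, 0.1344]
tool_rot: [[0.0, -0.091, -0.996], [0.0, -0.996, 0.091], [-1.0, -0.0, -0.0]]
ft_force: [-0.2, 0.3, 0.2]
grip_width: 1.0
```

Call:
arm_command([
  {"jaw": 0, "dx": 0, "dy": 0, "dz": 0, "ax": 0, "ay": 0, "az": 0},
  {"jaw": -0.3, "dx": 0, "dy": 0, "dz": 0, "ax": 0, "ay": 0, "az": 0},
  {"jaw": -0.5, "dx": 0, "dy": 0, "dz": 0, "ax": 0, "ay": 0, "az": 0},
  {"jaw": -1, "dx": 0, "dy": 0, "dz": 0, "ax": 0, "ay": 0, "az": 0},
  {"jaw": -1, "dx": 0, "dy": 0, "dz": 0, "ax": 0, "ay": 0, "az": 0},
  {"jaw": -1, "dx": 0, "dy": 0, "dz": 0, "ax": 0, "ay": 0, "az": 0},
  {"jaw": -1, "dx": 0, "dy": 0, "dz": 0, "ax": 0, "ay": 0, "az": 0},
  {"jaw": -1, "dx": 0, "dy": 0, "dz": 0, "ax": 0, "ay": 0, "az": 0},
], squeeze=50)

```text
time_s: 4.7
tool_pos: [0.4744, 0.1765, 0.1346]
tool_rot: [[0.001, -0.091, -0.996], [0.0, -0.996, 0.091], [-1.0, -0.0, -0.001]]
ft_force: [0.5, 0.0, 3.8]
grip_width: 0.174
```

```bash
python3 -c "
import st
from h import *
s=robot.snapshot('scene');cv2.imwrite('pics/grasp.png',cv2.resize(s['image'][150:300,150:350],(800,600),interpolation=cv2.INTER_CUBIC))"
```

```text
4.7 q [ 11.3  13.3 -17.6  59.1   0.  -73.5] p [0.4744 0.1765 0.1346] yawz 174.79 tilt 0.05 F [0.5 0.  3.8] T [-0.02  0.03  0.  ] g 0.174
```

View pics/grasp.png

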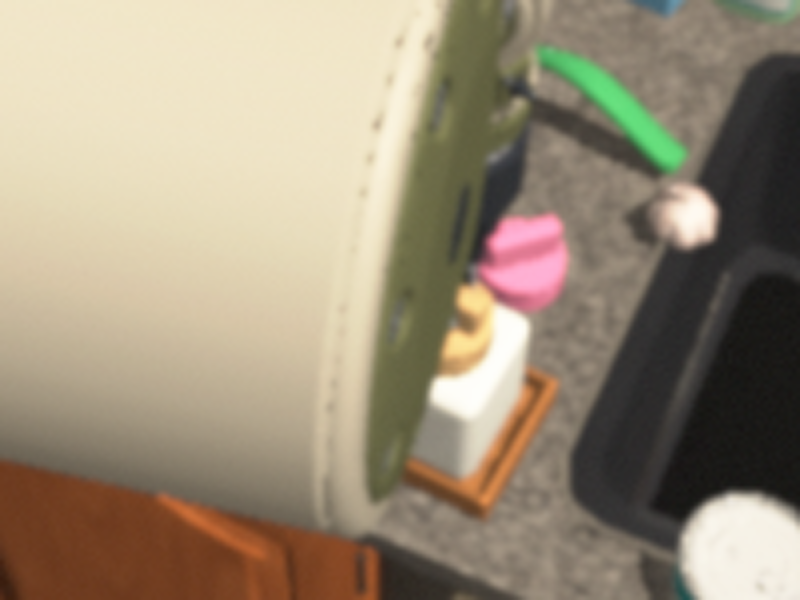

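The grip width of about 15 mm matches the bar (16 mm). The picture shows the jar at (470,400) mostly behind the arm, with nothing disturbed. Now I'll try a small turn.

Call:
arm_command([
  {"jaw": -1, "dx": 0, "dy": 0, "dz": 0, "ax": 0.2, "ay": 0, "az": 0},
  {"jaw": -1, "dx": 0, "dy": 0, "dz": 0, "ax": 0.4, "ay": 0, "az": 0},
  {"jaw": -1, "dx": 0, "dy": 0, "dz": 0, "ax": 0.6, "ay": 0, "az": 0},
  {"jaw": -1, "dx": 0, "dy": 0, "dz": 0, "ax": 0.8, "ay": 0, "az": 0},
  {"jaw": -1, "dx": 0, "dy": 0, "dz": 0, "ax": 1.0, "ay": 0, "az": 0},
  {"jaw": -1, "dx": 0, "dy": 0, "dz": 0, "ax": 1.2, "ay": 0, "az": 0},
  {"jaw": -1, "dx": 0, "dy": 0, "dz": 0, "ax": 1.4, "ay": 0, "az": 0},
  {"jaw": -1, "dx": 0, "dy": 0, "dz": 0, "ax": 1.6, "ay": 0, "az": 0},
  {"jaw": -1, "dx": 0, "dy": 0, "dz": 0, "ax": 1.6, "ay": 0, "az": 0},
], squeeze=50)

```text
time_s: 5.65
tool_pos: [0.4743, 0.1785, 0.1347]
tool_rot: [[0.001, -0.255, -0.967], [0.005, -0.967, 0.255], [-1.0, -0.005, 0.0]]
ft_force: [0.4, 7.9, 5.6]
grip_width: 0.176
```

```bash
python3 st.py
```

```text
5.65 q [ 11.4  13.3 -17.5  59.    0.3 -63.9] p [0.4743 0.1785 0.1347] yawz 165.25 tilt 0.27 F [0.4 7.9 5.6] T [1.65 0.05 0.65] g 0.176
```

The torque and side load have risen, so it looks blocked this way. I'll go back and try the other way.

Call:
arm_command([
  {"jaw": -1, "dx": 0, "dy": 0, "dz": 0, "ax": -0.4, "ay": 0, "az": 0},
  {"jaw": -1, "dx": 0, "dy": 0, "dz": 0, "ax": -0.8, "ay": 0, "az": 0},
  {"jaw": -1, "dx": 0, "dy": 0, "dz": 0, "ax": -1.2, "ay": 0, "az": 0},
  {"jaw": -1, "dx": 0, "dy": 0, "dz": 0, "ax": -1.6, "ay": 0, "az": 0},
  {"jaw": -1, "dx": 0, "dy": 0, "dz": 0, "ax": -1.6, "ay": 0, "az": 0},
], squeeze=50)

```text
time_s: 6.15
tool_pos: [0.4741, 0.1768, 0.1346]
tool_rot: [[0.0, -0.091, -0.996], [0.001, -0.996, 0.091], [-1.0, -0.001, -0.0]]
ft_force: [-1.0, 1.6, 5.4]
grip_width: 0.175
```

```bash
python3 st.py
```

```text
6.15 q [ 11.3  13.3 -17.6  59.1   0.  -73.5] p [0.4741 0.1768 0.1346] yawz 174.78 tilt 0.04 F [-1.   1.6  5.4] T [0.32 0.12 0.04] g 0.175
```

Call:
arm_command([
  {"jaw": -1, "dx": 0, "dy": 0, "dz": 0, "ax": -0.3, "ay": 0, "az": 0},
  {"jaw": -1, "dx": 0, "dy": 0, "dz": 0, "ax": -0.6, "ay": 0, "az": 0},
  {"jaw": -1, "dx": 0, "dy": 0, "dz": 0, "ax": -0.9, "ay": 0, "az": 0},
  {"jaw": -1, "dx": 0, "dy": 0, "dz": 0, "ax": -1.2, "ay": 0, "az": 0},
  {"jaw": -1, "dx": 0, "dy": 0, "dz": 0, "ax": -1.5, "ay": 0, "az": 0},
  {"jaw": -1, "dx": 0, "dy": 0, "dz": 0, "ax": -1.8, "ay": 0, "az": 0},
  {"jaw": -1, "dx": 0, "dy": 0, "dz": 0, "ax": -1.8, "ay": 0, "az": 0},
], squeeze=50)

```text
time_s: 6.85
tool_pos: [0.4744, 0.1763, 0.1346]
tool_rot: [[0.001, 0.097, -0.995], [-0.0, -0.995, -0.097], [-1.0, 0.0, -0.001]]
ft_force: [-0.1, -0.5, 5.4]
grip_width: 0.178
```

```bash
python3 st.py
```

```text
6.85 q [ 11.3  13.3 -17.6  59.1  -0.  -84.2] p [0.4744 0.1763 0.1346] yawz -174.45 tilt 0.04 F [-0.1 -0.5  5.4] T [ 0.07 -0.05  0.04] g 0.178
```

Free this way (counter-clockwise seen from above). I'll turn on to about 59° in total.

Call:
arm_command([
  {"jaw": -1, "dx": 0, "dy": 0, "dz": 0, "ax": -0.5, "ay": 0, "az": 0},
  {"jaw": -1, "dx": 0, "dy": 0, "dz": 0, "ax": -1.0, "ay": 0, "az": 0},
  {"jaw": -1, "dx": 0, "dy": 0, "dz": 0, "ax": -1.5, "ay": 0, "az": 0},
  {"jaw": -1, "dx": 0, "dy": 0, "dz": 0, "ax": -2.0, "ay": 0, "az": 0},
  {"jaw": -1, "dx": 0, "dy": 0, "dz": 0, "ax": -2.5, "ay": 0, "az": 0},
  {"jaw": -1, "dx": 0, "dy": 0, "dz": 0, "ax": -3.0, "ay": 0, "az": 0},
  {"jaw": -1, "dx": 0, "dy": 0, "dz": 0, "ax": -3.5, "ay": 0, "az": 0},
  {"jaw": -1, "dx": 0, "dy": 0, "dz": 0, "ax": -4.0, "ay": 0, "az": 0},
  {"jaw": -1, "dx": 0, "dy": 0, "dz": 0, "ax": -4.5, "ay": 0, "az": 0},
  {"jaw": -1, "dx": 0, "dy": 0, "dz": 0, "ax": -5.0, "ay": 0, "az": 0},
  {"jaw": -1, "dx": 0, "dy": 0, "dz": 0, "ax": -5.5, "ay": 0, "az": 0},
  {"jaw": -1, "dx": 0, "dy": 0, "dz": 0, "ax": -6.0, "ay": 0, "az": 0},
  {"jaw": -1, "dx": 0, "dy": 0, "dz": 0, "ax": -6.5, "ay": 0, "az": 0},
  {"jaw": -1, "dx": 0, "dy": 0, "dz": 0, "ax": -7.0, "ay": 0, "az": 0},
  {"jaw": -1, "dx": 0, "dy": 0, "dz": 0, "ax": -7.5, "ay": 0, "az": 0},
  {"jaw": -1, "dx": 0, "dy": 0, "dz": 0, "ax": -8.0, "ay": 0, "az": 0},
  {"jaw": -1, "dx": 0, "dy": 0, "dz": 0, "ax": -8.0, "ay": 0, "az": 0},
  {"jaw": -1, "dx": 0, "dy": 0, "dz": 0, "ax": -8.0, "ay": 0, "az": 0},
  {"jaw": -1, "dx": 0, "dy": 0, "dz": 0, "ax": -8.0, "ay": 0, "az": 0},
], squeeze=50)

```text
time_s: 8.75
tool_pos: [0.4747, 0.1768, 0.1346]
tool_rot: [[0.001, 0.804, -0.594], [0.001, -0.594, -0.804], [-1.0, 0.001, -0.002]]
ft_force: [1.9, 3.7, 5.9]
grip_width: 0.173
```

```bash
python3 -c "
import st
from h import *
t=robot.snapshot('scene')['image'];s=robot.snapshot('top')['image']
cv2.imwrite('pics/turn.png',np.hstack([cv2.resize(i,(400,450),interpolation=cv2.INTER_CUBIC) for i in(t[170:260,210:290],s[180:270,240:320])]))"
```

```text
8.75 q [  11.3   13.3  -17.5   59.     0.  -132.2] p [0.4747 0.1768 0.1346] yawz -126.47 tilt 0.1 F [1.9 3.7 5.9] T [ 0.67 -0.39  0.05] g 0.173
```

View pics/turn.png

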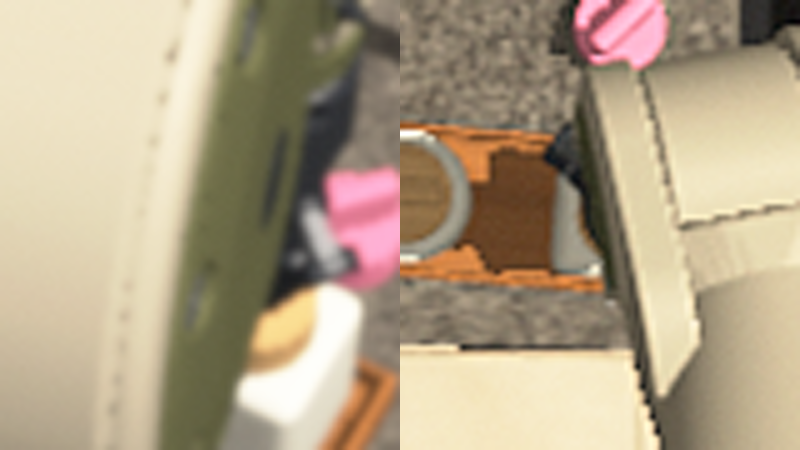

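The lid turned with near-zero torque (0.05 Nm). The arm hides the bar, but the lid is still seated on the jar. I'll test with a small lift.

Call:
arm_command([
  {"jaw": -1, "dx": -0.04, "dy": 0, "dz": 0, "ax": 0, "ay": 0, "az": 0},
  {"jaw": -1, "dx": -0.08, "dy": 0, "dz": 0, "ax": 0, "ay": 0, "az": 0},
  {"jaw": -1, "dx": -0.12, "dy": 0, "dz": 0, "ax": 0, "ay": 0, "az": 0},
  {"jaw": -1, "dx": -0.12, "dy": 0, "dz": 0, "ax": 0, "ay": 0, "az": 0},
], squeeze=60)

```text
time_s: 9.25
tool_pos: [0.4743, 0.177, 0.1396]
tool_rot: [[-0.0, 0.804, -0.594], [0.001, -0.594, -0.804], [-1.0, -0.001, -0.001]]
ft_force: [4.0, 4.6, -2.2]
grip_width: 0.174
```

```bash
python3 st.py
```

```text
9.25 q [ 1.130e+01  1.310e+01 -1.700e+01  5.980e+01  1.000e-01 -1.322e+02] p [0.4743 0.177  0.1396] yawz -126.46 tilt 0.08 F [ 4.   4.6 -2.2] T [ 1.02 -0.89  0.04] g 0.174
```

Only about 2 N after 5 mm of lift, so it's unlocked. I'll lift it on slowly.

Call:
arm_command([
  {"jaw": -1, "dx": -0.1, "dy": 0, "dz": 0, "ax": 0, "ay": 0, "az": 0},
  {"jaw": -1, "dx": -0.2, "dy": 0, "dz": 0, "ax": 0, "ay": 0, "az": 0},
  {"jaw": -1, "dx": -0.3, "dy": 0, "dz": 0, "ax": 0, "ay": 0, "az": 0},
  {"jaw": -1, "dx": -0.4, "dy": 0, "dz": 0, "ax": 0, "ay": 0, "az": 0},
  {"jaw": -1, "dx": -0.55, "dy": 0, "dz": 0, "ax": 0, "ay": 0, "az": 0},
  {"jaw": -1, "dx": -0.75, "dy": 0, "dz": 0, "ax": 0, "ay": 0, "az": 0},
  {"jaw": -1, "dx": -0.95, "dy": 0, "dz": 0, "ax": 0, "ay": 0, "az": 0},
  {"jaw": -1, "dx": -1.15, "dy": 0, "dz": 0, "ax": 0, "ay": 0, "az": 0},
  {"jaw": -1, "dx": -1.35, "dy": 0, "dz": 0, "ax": 0, "ay": 0, "az": 0},
  {"jaw": -1, "dx": -1.55, "dy": 0, "dz": 0, "ax": 0, "ay": 0, "az": 0},
  {"jaw": -1, "dx": -1.75, "dy": 0, "dz": 0, "ax": 0, "ay": 0, "az": 0},
  {"jaw": -1, "dx": -1.95, "dy": 0, "dz": 0, "ax": 0, "ay": 0, "az": 0},
  {"jaw": -1, "dx": -2.15, "dy": 0, "dz": 0, "ax": 0, "ay": 0, "az": 0},
  {"jaw": -1, "dx": -2.25, "dy": 0, "dz": 0, "ax": 0, "ay": 0, "az": 0},
  {"jaw": -1, "dx": -2.3, "dy": 0, "dz": 0, "ax": 0, "ay": 0, "az": 0},
  {"jaw": -1, "dx": -2.3, "dy": 0, "dz": 0, "ax": 0, "ay": 0, "az": 0},
  {"jaw": -1, "dx": -2.3, "dy": 0, "dz": 0, "ax": 0, "ay": 0, "az": 0},
  {"jaw": -1, "dx": -2.3, "dy": 0, "dz": 0, "ax": 0, "ay": 0, "az": 0},
], squeeze=60)

```text
time_s: 11.05
tool_pos: [0.4738, 0.1763, 0.2548]
tool_rot: [[-0.001, 0.805, -0.594], [-0.0, -0.594, -0.805], [-1.0, -0.001, 0.001]]
ft_force: [0.4, 0.7, -1.1]
grip_width: 0.172
```

```bash
python3 -c "
import st
from bar import *
T=robot.snapshot('top')
for n in('lid_round','lid_square','mug','garlic','salt_shaker','tuna'):
    W=world(T)
    for d in robot.find_in(n,'top')[:2]:
        x,y=d['extent'][:2];print(n,round(d['p'],2),np.round(d['extent']),np.round(W[int(y),int(x)],3))
print('roundbar',fit(W,.148,.175,(.483,.314),.05))
S=robot.snapshot('scene')
cv2.imwrite('pics/lift.png',np.hstack([cv2.resize(i,(400,500),interpolation=cv2.INTER_CUBIC) for i in(S['image'][145:270,200:300],T['image'][150:275,225:325])]))"
```

```text
11.05 q [  11.3    9.9   -4.6   75.6    0.  -132.3] p [0.4738 0.1763 0.2548] yawz -126.41 tilt 0.06 F [ 0.4  0.7 -1.1] T [-0.02 -0.02 -0.01] g 0.172
lid_round 0.64 [240. 220.  17.  21.] [0.479 0.314 0.158]
lid_round 0.6 [189. 183.  23.  16.] [0.601 0.492 0.049]
lid_square 0.59 [284. 182.  18.  16.] [0.608 0.178 0.053]
mug 0.66 [154. 233.  38.  30.] [0.434 0.607 0.04 ]
garlic 0.67 [309. 162.  10.  14.] [0.682 0.089 0.043]
salt_shaker 0.44 [244. 161.   8.  16.] [0.674 0.311 0.086]
roundbar (94, array([0.4833, 0.3135, 0.158 ]), 'rect', array([483.2, 313.8,  15.2,  48.2,   0.7]), 'pca yaw', np.float64(87.0), 'z med', np.float64(0.158))
```

View pics/lift.png

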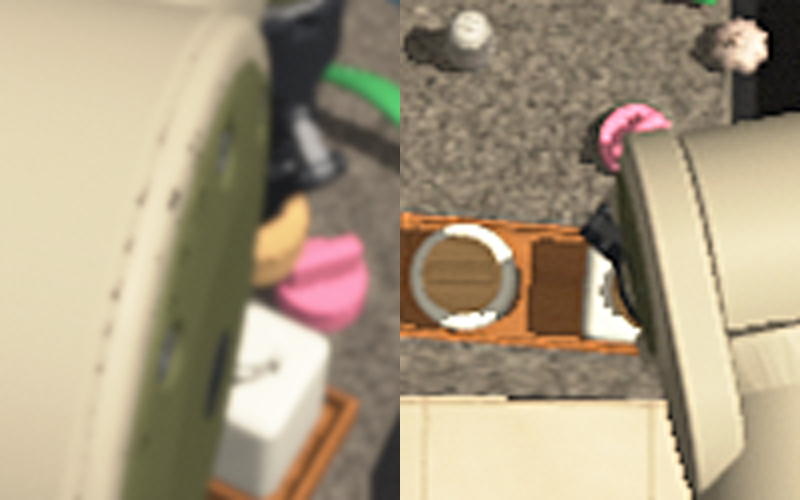

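The picture shows the wooden cap in the fingers at (280,240) in the left half, well above the bare square jar. The wrist carries 1.1 N, which fits a 0.1 kg lid. The round lid is unchanged at (0.483, 0.3135, 0.158). I'm handing in.

```bash
python3 -c "
from h import *
print(robot.finish_job());import st"
```

```text
the job is handed in; nothing more can be done
None
the job is handed in; nothing more can be done
```

The square jar's lid is off and held level in the gripper, about 12 cm above its closed height and straight over the jar. I handed the job in at about 11 s; no verdict is reported.

- **Unlocking:** I gripped the bar and first turned clockwise (seen from above). That way was blocked, with torque rising to 0.65 Nm. I then turned anticlockwise about 59°, which went freely, while the lid was still seated. A 5 mm test lift met only about 2 N, so I lifted it the rest of the way.
- **Final state:** The wrist carries 1.1 N, which fits a 0.1 kg lid. The gripper tilt is 0.06° and the grip is steady at 60 N.
- **Surroundings:** The round lid is unchanged to within measurement. The mug, garlic and salt shaker are where they started, to within about 1 cm as the cameras measure.

**Not fully checked:**
- The arm hid the grip bar in both views, so I judged the turn angle from the gripper pose and the free lift, not by sight.
- The final top picture gave no detection of the tuna tin because the arm hid it. The gripper never went near it.
- My first long move call was refused because some row values were left out. It cost no robot time and moved nothing.

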